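# Zero the gauge, then shim up the pump plate and hold it

### The arm

A 6-joint arm with a two-finger parallel gripper is mounted at the origin on the work surface. World frame = base frame: x ahead of the robot, y to its left, z up, the work surface at z = 0. Lengths are in m, angles in rad, forces in N, time in s.
With the tool pointing down it reaches from about 0.375 to 0.9 m from the base axis. Payload 3.1 kg.
Tool frame: the origin (TCP) lies midway between the tips of the shut fingers; the grasp point (between the pads) lies 19 mm behind it; z points along the fingers, y is the line along which they close (so a half turn about z gives the same grasp; the last joint's range is limited). The gripper opens to 85 mm and grips with 20 to 120 N. Pads are 22 mm wide; open, the fingers measure 114 mm over their backs; the gripper's body (76 mm by 85 mm) begins 54 mm behind the grasp point. The pads swing forward as they close: fully open they stand 13 mm farther back than shut.
Start: joints at [-0.178, 0.527, 1.433, -0, 1.181, -0.178], TCP at [0.625, 0, 0.231] pointing down, gripper open.
Joint ranges: [-3.08, 3.08], [-0.75, 2.2], [0.22, 2.44], [-1.43, 4.57], [0, 2.65], [-2.85, 2.85]. Speed limits (rad/s): [2.79, 2.79, 3.14, 3.14, 3.14, 3.14].

### API

Orientations are given as a unit quaternion [x, y, z, w].
In Python, from station import manip gives the robot as it stands. The module is installed in compiled form; this text tells all that it offers.
- The arm moves only by the tool apply_moves, never from a script. Its arguments are lists of equal length, an entry for each row: "claw": the gripper's target within -1 to 1 (fully open at 1, half-way at 0, shut at -1); "travel": the shift along the tool's x, y, z scaled (see below), a list of three; "turn": the turn, a rotation vector about the tool's x, y, z scaled (see below), a list of three. In form: {"claw": [claw, ...], "travel": [[dx, dy, dz], ...], "turn": [[rx, ry, rz], ...]}. A call has 1 to 5 rows; each row is the pose to reach, as a shift and turn from the pose commanded when the call began, along the tool's axes at that moment, turning the shorter way round; what a row does not reach only later rows make up. The controller multiplies each number of a shift by 800 mm and each number of a turn by 180 degrees. A row lasts 1/12 s, in which the tool goes at most 41.7 mm and 7.16 degrees, less where a joint would pass 70% of its speed; a pose out of reach is approached as far as the arm can. A call with a number of a shift or a turn outside -1 to 1 is refused whole. A call with a gripper value outside its range is refused whole. The fingers move at their own pace and stop on an object; "newtons" is the grip in N (left out, the last holds). Time passes only in rows, so rows that repeat a pose let the fingers close. It gives the time, the measured TCP pose, the force, the opening and the grip force at its end, in the units of the state.
- manip.sense(): the state, without advancing time (a new reading comes with each control period).
- manip.snapshot(name): name is "scene" or "side" or "wrist"; returns a dict with "pixels" (480x640x3 uint8, red, green, blue), "depth" (480x640 float32, m along the optical axis (not along the pixel's ray), 0 where there is no reading), "intrinsics" (3x3 intrinsics, pixels), "R" (3x3) and "t" (3): a world point X has camera coordinates R X + t. Camera axes: x right, y down, z forward; pixel columns grow to the right and rows downward; lengths in m; the calibration is good to about 2 mm. A picture is of the moment at which its call begins.
- manip.sign_off(): hands the job in; it is judged then, once.
The state is a dict: "t": time; "q": joint angles; "qd": joint speeds; "tau": joint torques, N m; "tcp_pos": TCP position; "tool_rot": TCP orientation; "force": force on the tool from outside, world axes, zero at the start; "ft_torque": the same for the moment, N m; "finger_gap": opening from 0.0 (shut) to 1.0 (fully open); "gripper_force": force on a finger pad.
Only numpy, scipy, OpenCV 4.12 (cv2) and the standard library are available. Lean on these libraries where they do the work, as an engineer would, in place of code of your own. Each camera call takes 0.05 s, during which the arm holds its last target. There are 200 camera calls.

### The job

Press the zero button on the black gauge readout all the way down and let it come back up while the hinged pump plate still rests on its frame. Then pick up the slim grey shim wedge and slide it, flat along the trestle top and tip first, into the frame's open end under the plate's free edge until that edge just lifts off the frame, leaving a gap of about 5 mm and never more than a centimetre. Finish with the gripper still gripping the wedge in place so that the wedge alone carries the plate; keep the arm off the plate and pump, and leave the other things on the trestle where they are.

Things in the scene. Friction and masses are not known exactly. Their poses are not given: they have to be found in the camera images.
- zero_button_top (a point): Centre of the top face of the round grey zero button, 26 mm across, on a grey collar 44 mm across on top of the black gauge readout (a fixed box 66 x 96 x 26 mm high with a small dark screen beside the button). The top face stands 48 mm over the trestle top. It is pressed straight down.
- zero_button (a joint): Travel of the zero button: 0 m up, 0.006 m fully down; a spring brings it back. Fully down takes about 5 N.
- wedge: The slim grey plastic shim wedge, about 100 g: body axes at the underside below the centre of its grip block; x points to the thin tip, y across, z up. Grip block: 40 (x) x 34 (y) x 45 mm high, centred on the origin. From the block's front (x = 20 mm, 24 mm high) a straight ramp, 34 mm wide, falls to the tip (x = 130 mm, 2 mm high): 1 mm of height per 5 mm of length. It starts lying flat on the trestle top.
- wedge_grip (a point): Centre of the wedge's grip block, 22.5 mm above its underside (same axes as wedge).
- frame: Low fixed aluminium frame. Origin on the trestle top below the middle of its open end; x points into the frame (the way the wedge goes in), y across, z up. Two rails 24 mm wide, 12 mm high, x 0 to 190 mm, at y = +-66 mm, leave a 108 mm opening with bare trestle top between. A dial gauge stands beside it (post 150 mm high at x = 70, y = -125 mm; 52 mm dial 118 mm up at y = -68 mm).
- pump_plate: The grey-painted steel plate, 172 x 150 x 6 mm, hinged at the far end of the frame (this body's origin is on the hinge line, at frame x = 172 mm, 15 mm up), carrying a 12 V pump (about 1.1 kg with the plate). The pump begins 72 mm behind the free edge and rises 66 mm above the plate (its brass fitting 88 mm). At rest the plate lies on the rails, its underside 12 mm over the trestle top; it falls back by its weight (about 4 N at the free edge).
- plate_lip (a point): Middle of the underside of the plate's rounded free edge, above the frame's open end (frame x = 0, y = 0). 12 mm over the trestle top at rest; rises as the wedge goes in.
- chock: Bystander: yellow plastic wheel chock, 116 x 66 x 62 mm high, origin under its middle.
- extension: Bystander: chrome socket extension bar, 150 mm long, 18 mm across its thick end, lying; origin under its middle.
- vent_brush: Bystander: grey plastic vent brush, 180 mm long, 32 mm high, lying crosswise nearest the robot; origin under its middle.
- socket: Bystander: steel socket, 28 mm across, 38 mm high; origin under its middle.
- driver: Bystander: screwdriver lying on the trestle; origin under its middle.
- bolt_jar: Bystander: jar 64 mm across, 75 mm high; origin under its middle.
There are look-alikes about, which are no part of the job. Leave any blue or orange look-alike of the part that bears zero_button_top alone. What is shaped like the wedge but turquoise is not meant.

How it is judged:
On the way, in this order (a step that is already met when the one before it is completed fails the run):
1. zero button fully down, plate still resting on its frame (value of joint zero_button above 0.005 m and height (world z) of plate_lip below 0.0135 m), for 0.03 s.
2. zero button released, plate still resting on its frame (value of joint zero_button below 0.001 m and height (world z) of plate_lip below 0.0135 m), for 0.05 s.
3. plate edge lifted off the frame by the wedge (height (world z) of plate_lip above 0.0145 m and contact force between wedge and pump_plate above 1 N), for 0.2 s.
At the end, for the whole second after the job is handed in: Plate's free edge 2.5 to 8 mm above its rest height, carried by the wedge (over 1 N), not the arm (under 0.5 N); the fingers hold the wedge (over 2 N), which lies still and flat (within 0.1 rad, 5 mm) in the open end; the zero button is up (all of step 3 and height (world z) of plate_lip below 0.02 m and contact force between the fingers and wedge above 2 N and contact force between each of the arm, the fingers and pump_plate below 0.5 N and height (world z) of wedge_grip below 0.0275 m and angle between wedge_grip's own z axis and vertical below 0.1 rad and x of wedge_grip in the frame of frame below -0.02 m and value of joint zero_button below 0.001 m and linear speed of wedge below 0.02 m/s); the arm keeps its last pose, push and grip.
It fails at once if the plate's free edge raised more than 10 mm (height (world z) of plate_lip above 0.0225 m).
It fails at once if the arm pushes on the pump or its plate (contact force between any of the arm, the fingers and pump_plate above 2 N).
It fails at once if a bystander moved by more than 30 mm (distance of any of chock, extension, vent_brush, socket, driver, bolt_jar from where it was at the start of the episode above 0.03 m).
It also fails if it takes over 53 s, if anything falls off the work surface, if the arm or the gripper's body presses on something with over 40 N, if the wrist force passes 120 N, or if a joint passes its speed limit or range.

## Working session

There is one attempt and no reset: what is moved stays moved. The work goes in short steps, Python scripts to look and compute and a tool call to move; the robot and the scene stay as the last step left them, time stands still between calls to the robot, and variables do not carry over. Pictures are saved under pics/ and viewed, at most 10 in all, crops included, and the job is handed in when it is done.

Besides the shell and the picture viewer there is one more tool, called as a command line: name --argument value ..., lists and objects as JSON in quotes. apply_moves: Moves the arm, as the interface text tells. Shifts and turns lie within -1 to 1; 1 stands for 800 mm of shift or 180 degrees of turn. Its arguments: {"type":"object","properties":{"claw":{"type":"array","items":{"type":"number"}},"travel":{"type":"array","items":{"type":"array","items":{"type":"number"}}},"turn":{"type":"array","items":{"type":"array","items":{"type":"number"}}},"newtons":{"type":"number"}},"required":["claw","travel","turn"]}

```bash
mkdir -p pics; python3 - <<'E'
from station import manip
import cv2,numpy as np
for n in("scene","side"):
    s=manip.snapshot(n);cv2.imwrite(f"pics/{n}0.png",s["pixels"][...,::-1]);np.savez(f"{n}0.npz",**s)
s=manip.sense();print(s)
E
```

```text
{'t': 0.1, 'q': array([-1.78521273e-01,  5.28334903e-01,  1.43374781e+00,  1.69250598e-06,
        1.18141996e+00, -1.78468084e-01]), 'qd': array([ 0.00014527, -0.00302982, -0.00279738, -0.00055752, -0.00104303,
        0.00043625]), 'tau': array([ 4.33945943e-04, -4.43301880e+01, -1.78587180e+01, -2.04061280e-04,
        3.88642526e-03,  1.10165692e-05]), 'tcp_pos': array([6.24367603e-01, 1.30751380e-04, 2.30463398e-01]), 'tool_rot': array([ 7.07125491e-01,  7.07087426e-01, -5.44023361e-04, -7.84906611e-04]), 'force': array([ 0.6988675 , -0.18630094, -0.68756275]), 'ft_torque': array([ 0.00139683,  0.00926533, -0.01323355]), 'gripper_force': 0.0, 'finger_gap': 0.9988219028338268}
```

View pics/scene0.png

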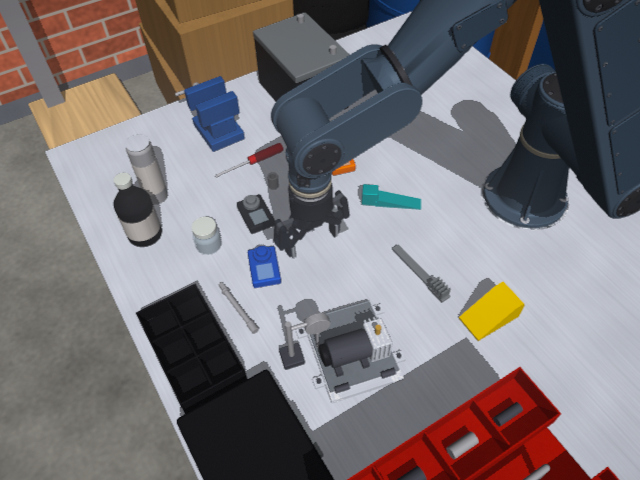

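View pics/side0.png

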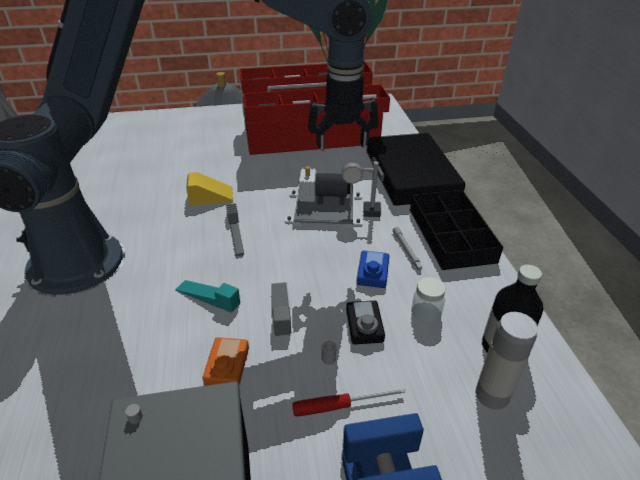

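The scene view shows the black gauge at (255,212), a blue look-alike at (264,265), an orange one at (343,167), the turquoise wedge at (390,196) and the frame at (355,350). The arm hides the grey wedge.

In the side view:
- **Gauge candidates:** black (366,321), blue (373,268) and orange (227,358). I choose the black one.
- **Wedge candidates:** grey (281,308), turquoise (210,293) and the grey brush (236,230). I choose the grey one at (281,308).

Next is a close crop to check both choices.

```bash
cat >h.py <<'E'
import numpy as np,cv2
def load(n):return dict(np.load(n))
def bp(s,u,v):
    d=s["depth"][v,u];K=s["intrinsics"]
    c=np.stack([(u-K[0,2])/K[0,0]*d,(v-K[1,2])/K[1,1]*d,d],-1)
    return (c-s["t"])@s["R"]
def cloud(s):
    v,u=np.mgrid[:480,:640];return bp(s,u,v)
def ray(s,u,v,z):
    o=-s["R"].T@s["t"];d=s["R"].T@np.linalg.inv(s["intrinsics"])@np.array([u,v,1.]);return o+d*(z-o[2])/d[2]
def proj(s,P):
    c=np.atleast_2d(P)@s["R"].T+s["t"];p=c@s["intrinsics"].T;return p[:,:2]/p[:,2:]
E
python3 - <<'E'
from h import *
s=load("side0.npz")
im=s["pixels"][...,::-1]
a=cv2.resize(im[260:350,250:400],None,fx=4,fy=4,interpolation=2)
b=cv2.resize(im[150:240,270:420],None,fx=4,fy=4,interpolation=2)
cv2.imwrite("pics/crop1.png",cv2.resize(np.vstack([a,b]),None,fx=.83,fy=.83))
np.set_printoptions(precision=4,suppress=True)
for p in [(281,308),(282,328),(280,287),(366,318),(366,335),(373,262),(320,350),(290,220),(358,222),(299,192),(361,200),(330,210),(307,175),(352,173),(374,209),(236,230),(208,190)]:print(p,bp(s,*p))
print("cam",-s["R"].T@s["t"])
E
```

```text
(281, 308) [ 0.4494 -0.2686  0.0477]
(282, 328) [ 0.4468 -0.2986  0.0227]
(280, 287) [ 0.4571 -0.1664  0.0054]
(366, 318) [ 0.609  -0.3232  0.0476]
(366, 335) [ 0.6044 -0.347   0.026 ]
(373, 262) [ 0.6636 -0.1686  0.0492]
(320, 350) [ 0.5138 -0.3492  0.0028]
(290, 220) [0.5104 0.0737 0.0044]
(358, 222) [0.6798 0.0319 0.0073]
(299, 192) [0.5437 0.1363 0.0456]
(361, 200) [0.7122 0.1317 0.0036]
(330, 210) [0.6165 0.0819 0.0173]
(307, 175) [0.5678 0.1511 0.0862]
(352, 173) [0.6709 0.0838 0.1223]
(374, 209) [0.73   0.0654 0.0183]
(236, 230) [0.372  0.0476 0.0103]
(208, 190) [0.3088 0.1872 0.0449]
cam [ 0.4033 -0.9573  0.7813]
```

View pics/crop1.png

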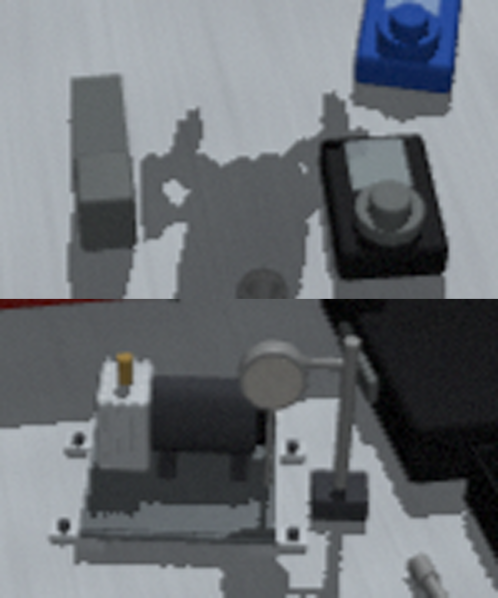

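The crop confirms it: the grey wedge has its block toward the camera and its tip toward the frame, and the black gauge has a grey button with the screen behind it. The plate's free edge faces the camera, at about row 222.

```bash
python3 - <<'E'
from h import *
np.set_printoptions(precision=4,suppress=True)
s=load("side0.npz");P=cloud(s);z=P[...,2]
def box(u0,u1,v0,v1,lo,hi):
    m=np.zeros(z.shape,bool);m[v0:v1,u0:u1]=1;m&=(z>lo)&(z<hi);return m
def rect(n,m):
    q=P[m][:,:2].astype(np.float32);c,wh,a=cv2.minAreaRect(q*1000);print(n,len(q),np.array(c),wh,a,"median z",np.median(P[m][:,2]),"mean",q.mean(0))
rect("block top",box(265,297,280,320,.040,.055))
rect("wedge all",box(265,297,275,337,.006,.055))
rect("button top",box(345,385,300,335,.044,.056))
rect("gauge body",box(340,392,290,345,.015,.032))
rect("table",box(255,268,300,330,-.02,.02))
# ramp centreline
m=box(265,297,275,320,.006,.024);q=P[m]
vx,vy,x0,y0=cv2.fitLine(q[:,:2].astype(np.float32),2,0,.01,.01).ravel();print("ramp dir",vx,vy,np.degrees(np.arctan2(vy,vx)),x0,y0)
# plate edge/ rail ends: ray samples
for uv,h in [((286,220),0),((291,216),.012),((352,219),.012),((290,221),.012),((294,218),.012),((357,223),.012),((362,223),.012)]:
    print(uv,ray(s,*uv,h))
c=load("scene0.npz")
E
python3 - <<'E'
import cv2
im=cv2.imread("pics/side0.png")[150:235,275:395]
cv2.imwrite("pics/c2.png",cv2.resize(im,None,fx=6.5,fy=6.5,interpolation=cv2.INTER_CUBIC))
E
```

```text
block top 239 [ 447.6918 -277.4453] (40.68181610107422, 33.857322692871094) 86.77259826660156 median z 0.045947689548144856 mean [ 0.4479 -0.2789]
wedge all 801 [ 450.4582 -227.72  ] (148.3097686767578, 33.85830307006836) 86.82496643066406 median z 0.021443648671063836 mean [ 0.449  -0.2525]
button top 114 [ 609.8501 -326.509 ] (26.573673248291016, 24.251224517822266) 36.496952056884766 median z 0.048309385199214794 mean [ 0.6097 -0.3271]
gauge body 971 [ 612.5841 -303.2692] (98.42800903320312, 66.46368408203125) 84.32794189453125 median z 0.026252318038954683 mean [ 0.6099 -0.3062]
table 389 [ 409.1666 -233.4448] (84.84087371826172, 25.90765380859375) 84.70951843261719 median z 0.0010371986556195582 mean [ 0.4093 -0.2355]
ramp dir 0.039188795 0.9992318 87.75407 0.45177183 -0.19970547
(286, 220) [0.5008 0.0813 0.    ]
(291, 216) [0.5141 0.0802 0.012 ]
(352, 219) [0.666  0.0409 0.012 ]
(290, 221) [0.5088 0.0594 0.012 ]
(294, 218) [0.5205 0.0703 0.012 ]
(357, 223) [0.6747 0.0223 0.012 ]
(362, 223) [0.6872 0.0201 0.012 ]
```

View pics/c2.png

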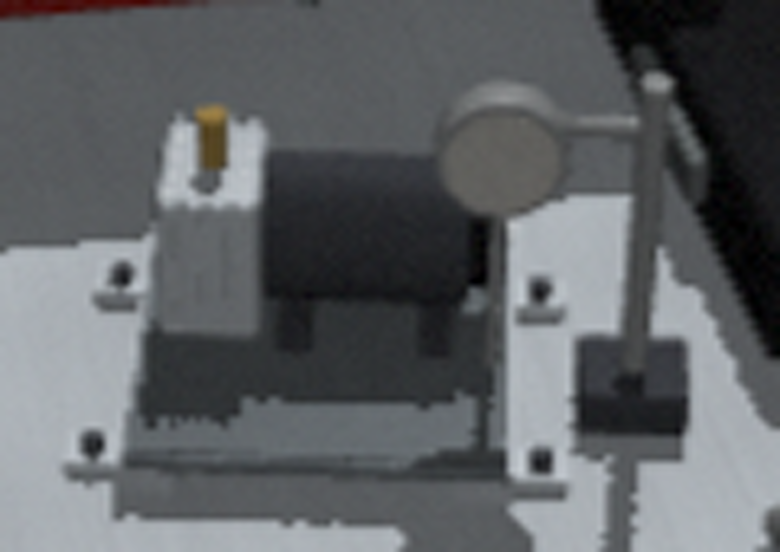

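The crop shows the plate's free edge from crop (125,463) to (505,478), which is side pixels (294,221) to (353,223.5). I'll fit the plate outline using both views' depth.

```bash
python3 - <<'E'
from h import *
np.set_printoptions(precision=4,suppress=True)
for n in("side0.npz","scene0.npz"):
    s=load(n);P=cloud(s);z=P[...,2]
    m=(P[...,0]>.47)&(P[...,0]<.73)&(P[...,1]>0)&(P[...,1]<.28)
    for lo,hi in((.013,.024),(.008,.014),(.004,.03)):
        k=m&(z>lo)&(z<hi);k=cv2.morphologyEx(k.astype(np.uint8),2,np.ones((2,2)))>0
        q=P[k][:,:2].astype(np.float32)*1000
        print(n,lo,len(q),cv2.minAreaRect(q),q.min(0),q.max(0))
    # front edge: for x bins the minimum y of plate points
    k=m&(z>.012)&(z<.026);q=P[k]
    xs=[];ys=[]
    for x in np.arange(.535,.67,.01):
        b=q[abs(q[:,0]-x)<.005]
        if len(b):xs.append(x);ys.append(np.percentile(b[:,1],2))
    p=np.polyfit(xs,ys,1);print(np.array(ys),np.degrees(np.arctan(p[0])),np.polyval(p,.6))
    # side extents along plate
    for y in np.arange(.06,.2,.02):
        b=q[abs(q[:,1]-y)<.004]
        if len(b):print(y,b[:,0].min(),b[:,0].max())
s=load("side0.npz")
print(ray(s,294.2,221.2,.018),ray(s,352.7,223.5,.018))
im=cv2.imread("pics/scene0.png")[280:410,270:420]
cv2.imwrite("pics/c3.png",cv2.resize(im,None,fx=4.5,fy=4.5,interpolation=2))
E
```

```text
side0.npz 0.013 1509 ((508.091064453125, -401.552978515625), (1128.912841796875, 207.5109100341797), 75.8238296508789) [ 403.2694 -957.261 ] [730.35  168.545]
side0.npz 0.008 68 ((625.2001953125, 103.36769104003906), (143.2838592529297, 221.9389190673828), 77.74132537841797) [504.621   30.4883] [729.0286 194.567 ]
side0.npz 0.004 1886 ((557.4451293945312, -388.66314697265625), (1167.6458740234375, 234.11180114746094), 82.52501678466797) [ 403.2694 -957.261 ] [733.6674 203.7458]
[0.0485 0.0481 0.0432 0.0395 0.0381 0.0361 0.0333 0.0295 0.031  0.0275
 0.0244 0.0225 0.0197 0.0217] -12.689056047004465 0.033078684744785036
0.06 0.5163944895605588 0.7280841069942954
0.08 0.5033330303226103 0.7227831173244618
0.1 0.5243712026862098 0.7259824204501152
0.12000000000000001 0.5300264025554534 0.6831486169625234
0.14 0.5327590118894939 0.6911295693195475
0.16000000000000003 0.5382458197913222 0.7091633795112919
0.18000000000000002 0.5432848629472729 0.7010841512803899
0.2 0.5324834055201564 0.7045166212616348
scene0.npz 0.013 2795 ((713.9507446289062, 318.5539855957031), (652.2058715820312, 214.8
[... 271 characters left out ...]
4453125, 321.7930908203125), (652.2058715820312, 230.80638122558594), 65.99337005615234) [493.8025  34.31  ] [944.7709 572.7366]
[0.051  0.0482 0.0458 0.0461 0.0423 0.0414 0.0386 0.0359 0.035  0.0632
 0.0676 0.0698 0.0693 0.0638] 10.554520390045694 0.051293388179067374
0.06 0.5173625937876002 0.729840276748001
0.08 0.5233526329251411 0.7288432162773459
0.1 0.526084232241429 0.7296755903205457
0.12000000000000001 0.6826396472014723 0.6900468224353643
0.14 0.6726997822559839 0.6923710358362747
0.16000000000000003 0.6162894262709667 0.7097511782049268
0.18000000000000002 0.5467888634989768 0.7052720370747664
0.2 0.5491582377181483 0.7095555152292368
[0.5183 0.0489 0.018 ] [0.6615 0.0145 0.018 ]
```

View pics/c3.png

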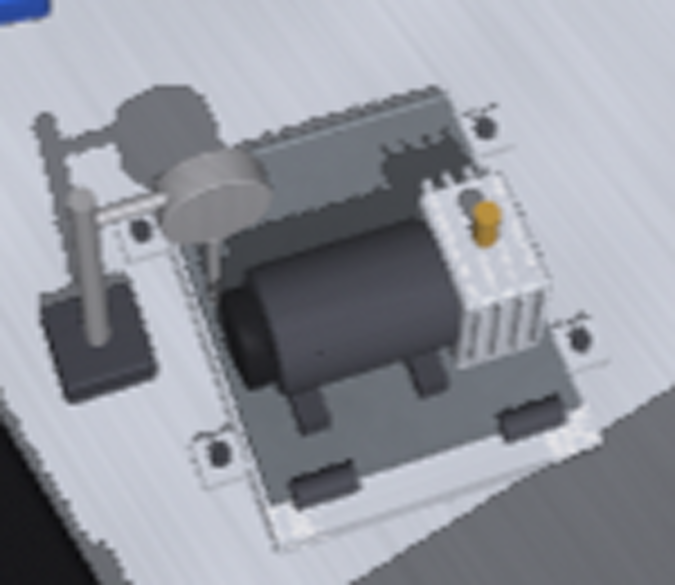

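Plan view: the free edge runs from crop (245,150) to (440,92), giving a frame heading of about 77° from +x. Button first, moving with the fingers shut.

apply_moves --claw '[-1, -1, -1, -1, -1]' --travel '[[-0.05, -0.003, 0.0], [-0.1, -0.006, 0.01], [-0.15, -0.01, 0.03], [-0.2, -0.012, 0.05], [-0.25, -0.015, 0.07]]' --turn '[[0, 0, 0], [0, 0, 0], [0, 0, 0], [0, 0, 0], [0, 0, 0]]'

```text
t: 0.52
tcp_pos: [0.6128, -0.1973, 0.1762]
tool_rot: [0.707, 0.707, 0.0, -0.0]
force: [0.1, -0.3, 0.1]
finger_gap: 0.298
gripper_force: 0.0
```

```bash
python3 - <<'E'
from h import *
c=load("scene0.npz");print(ray(c,324.4,313.3,.018),ray(c,367.8,300.4,.018))
E
```

```text
[0.61979214 0.03169423 0.018     ] [0.52111289 0.05479868 0.018     ]
```

apply_moves --claw '[-1, -1, -1, -1, -1]' --travel '[[-0.05, -0.002, 0.02], [-0.1, -0.004, 0.045], [-0.145, -0.004, 0.075], [-0.159, -0.004, 0.119], [-0.159, -0.004, 0.119]]' --turn '[[0, 0, 0], [0, 0, 0], [0, 0, 0], [0, 0, 0], [0, 0, 0]]'

```text
t: 0.93
tcp_pos: [0.6048, -0.3249, 0.0718]
tool_rot: [0.709, 0.705, -0.002, -0.007]
force: [-1.0, 0.9, -2.3]
finger_gap: 0.001
gripper_force: 0.0
```

```bash
python3 - <<'E'
from station import manip
from h import *
np.set_printoptions(precision=4,suppress=True)
print(manip.sense()["tcp_pos"],manip.sense()["finger_gap"])
for n in("wrist","side","scene"):
    s=manip.snapshot(n);np.savez(n+"1.npz",**s)
s=load("wrist1.npz");print("cam",-s["R"].T@s["t"],s["R"][2])
print(proj(s,[[.6097,-.3268,.048],[.6097,-.3268,.08]]))
a=load("wrist1.npz")["pixels"];b=load("side1.npz")["pixels"][230:350,240:400]
b=cv2.resize(b,(400,300));a=cv2.resize(a,(400,300));c=cv2.resize(load("scene1.npz")["pixels"][100:340,180:500],(400,300))
cv2.imwrite("pics/d1.png",np.vstack([np.hstack([a,b]),np.hstack([c,c*0])])[...,::-1])
E
```

```text
[ 0.6048 -0.3249  0.0718] 0.0011569622625355641
cam [ 0.6074 -0.2419  0.2139] [-0.0133 -0.3191 -0.9476]
[[327.2891 288.5554]
 [328.1848 322.6516]]
```

View pics/d1.png

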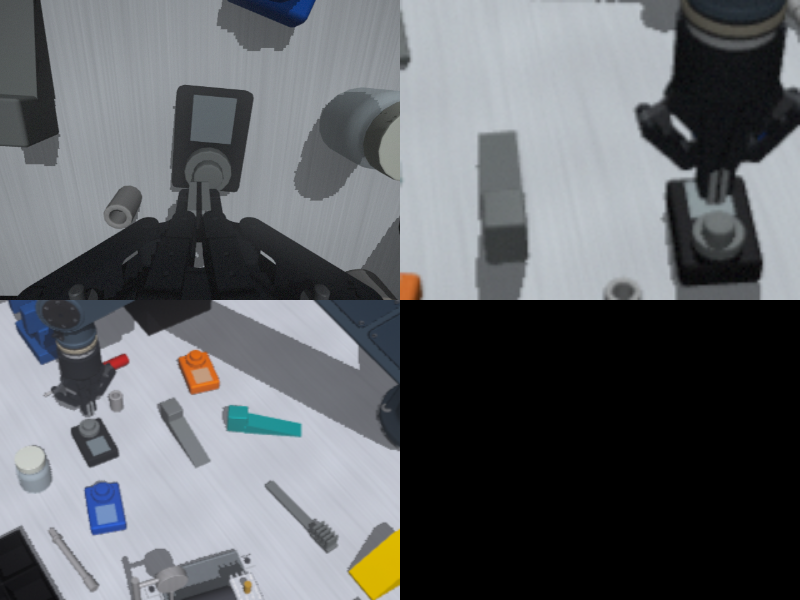

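The wrist view (upper left) shows the fingers just above the near side of the button, and the socket to the left. The scene view now shows the grey wedge clear of the arm. I'll re-measure with all the views.

```bash
python3 - <<'E'
from station import manip
from h import *
np.set_printoptions(precision=4,suppress=True)
q=manip.sense();print(q["tcp_pos"],q["tool_rot"],q["force"])
s=manip.snapshot("wrist");np.savez("wrist2.npz",**s)
for n in("wrist2","side1","scene1"):
    s=load(n+".npz");P=cloud(s);z=P[...,2];x=P[...,0];y=P[...,1];hsv=cv2.cvtColor(s["pixels"],cv2.COLOR_RGB2HSV)
    g=(abs(x-.61)<.03)&(abs(y+.327)<.03)
    for lab,m in(("btn",g&(z>.0455)&(z<.052)),("collar",g&(z>.03)&(z<.052)),("gauge",(abs(x-.61)<.07)&(abs(y+.305)<.08)&(z>.018)&(z<.034)),("blk",(abs(x-.448)<.04)&(abs(y+.28)<.05)&(z>.042)&(z<.05)),("wedge",(abs(x-.448)<.04)&(abs(y+.23)<.12)&(z>.005)&(z<.05)&(hsv[...,1]<60)),("ramp",(abs(x-.448)<.04)&(abs(y+.22)<.11)&(z>.006)&(z<.023)&(hsv[...,1]<60))):
        p=P[m]
        if len(p)>20:print(n,lab,len(p),p.mean(0),cv2.minAreaRect(p[:,:2].astype(np.float32)*1000))
E
```

```text
[ 0.6096 -0.3223  0.0811] [ 0.7072  0.707   0.0001 -0.0011] [0.4047 0.6176 0.512 ]
wrist2 btn 1162 [ 0.6131 -0.323   0.0469] ((613.4357299804688, -323.16070556640625), (20.561067581176758, 23.971698760986328), 73.40724182128906)
wrist2 collar 3466 [ 0.6129 -0.3199  0.0404] ((613.0421142578125, -323.6986389160156), (38.2366828918457, 41.86030578613281), 82.9752197265625)
wrist2 gauge 13673 [ 0.6146 -0.2907  0.025 ] ((595.6520385742188, -318.039794921875), (130.33651733398438, 101.70321655273438), 84.49504089355469)
wrist2 blk 2999 [ 0.4571 -0.2798  0.0438] ((455.0203857421875, -279.1506652832031), (39.63054275512695, 25.831817626953125), 85.76737976074219)
wrist2 wedge 17139 [ 0.459  -0.2437  0.022 ] ((452.94720458984375, -240.21128845214844), (118.07060241699219, 35.13926696777344), 86.85639190673828)
wrist2 ramp 11570 [ 0.4582 -0.2282  0.0146] ((452.9500427246094, -240.11004638671875), (117.11968994140625, 35.122676849365234), 86.8332748413086)
side1 btn 102 [ 0.6102 -0.3261  0.0484] ((610.7884521484375, -325.9399108886719), (24.50551986694336, 23.710378646850586), 38.27754974365234
[... 888 characters left out ...]
 -0.318   0.0402] ((613.104248046875, -322.1841735839844), (42.55302429199219, 41.055267333984375), 30.2811222076416)
scene1 gauge 684 [ 0.6172 -0.29    0.0248] ((596.4818115234375, -312.9591979980469), (129.83541870117188, 100.73263549804688), 83.57951354980469)
scene1 blk 117 [ 0.4511 -0.2757  0.0445] ((450.37078857421875, -275.71820068359375), (34.314788818359375, 40.28438949584961), 2.5319032669067383)
scene1 wedge 756 [ 0.4545 -0.2347  0.0223] ((453.19305419921875, -247.05044555664062), (199.06454467773438, 64.33185577392578), 88.67929077148438)
scene1 ramp 451 [ 0.4553 -0.2174  0.014 ] ((456.5455017089844, -219.3528594970703), (145.03126525878906, 47.76061248779297), 81.95709991455078)
```

apply_moves --claw '[-1, -1, -1, -1, -1]' --travel '[[-0.001, 0.002, 0.02], [-0.001, 0.002, 0.035], [-0.001, 0.002, 0.043], [-0.001, 0.002, 0.047], [-0.001, 0.002, 0.0495]]' --turn '[[0, 0, 0], [0, 0, 0], [0, 0, 0], [0, 0, 0], [0, 0, 0]]'

```text
t: 1.55
tcp_pos: [0.6117, -0.3225, 0.0422]
tool_rot: [0.707, 0.707, 0.0, -0.001]
force: [-0.2, 3.3, 5.2]
finger_gap: -0.0
gripper_force: 2.4
```

apply_moves --claw '[-1, -1, -1]' --travel '[[0, 0, 0], [0, 0, 0], [0, 0, 0]]' --turn '[[0, 0, 0], [0, 0, 0], [0, 0, 0]]'

```text
t: 1.8
tcp_pos: [0.6118, -0.3231, 0.0428]
tool_rot: [0.707, 0.707, 0.0, -0.0]
force: [-0.0, 3.7, 5.1]
finger_gap: -0.002
gripper_force: 2.2
```

apply_moves --claw '[-1, -1, -1]' --travel '[[0, 0, 0.002], [0, 0, 0.004], [0, 0, 0.004]]' --turn '[[0, 0, 0], [0, 0, 0], [0, 0, 0]]'

```text
t: 2.05
tcp_pos: [0.6119, -0.3235, 0.0419]
tool_rot: [0.707, 0.707, 0.0, 0.0]
force: [-3.3, 5.6, 17.5]
finger_gap: -0.0
gripper_force: 8.2
```

apply_moves --claw '[-1, -1, 1, 1, 1]' --travel '[[0, 0, -0.05], [0, 0, -0.1], [0.01, -0.04, -0.13], [0.03, -0.09, -0.13], [0.05, -0.14, -0.13]]' --turn '[[0, 0, 0], [0, 0, 0], [0, 0, 0], [0, 0, 0.017], [0, 0, 0.017]]'

```text
t: 2.47
tcp_pos: [0.5028, -0.2869, 0.145]
tool_rot: [0.726, 0.688, -0.0, 0.004]
force: [-0.8, -0.2, -0.5]
finger_gap: 0.42
gripper_force: 0.0
```

apply_moves --claw '[1, 1, 1, 1]' --travel '[[0.005, -0.05, 0], [0.008, -0.06, 0], [0.008, -0.06, 0], [0.008, -0.06, 0]]' --turn '[[0, 0, 0], [0, 0, 0], [0, 0, 0], [0, 0, 0]]'

```text
t: 2.8
tcp_pos: [0.4555, -0.2774, 0.1433]
tool_rot: [0.726, 0.688, -0.0, 0.002]
force: [0.6, -0.5, -0.8]
finger_gap: 0.97
gripper_force: 0.0
```

```bash
python3 - <<'E'
from station import manip
from h import *
np.set_printoptions(precision=4,suppress=True)
q=manip.sense();print(q["t"],q["tcp_pos"],q["tool_rot"],q["finger_gap"])
s=manip.snapshot("wrist");np.savez("wrist3.npz",**s);P=cloud(s);x,y,z=P[...,0],P[...,1],P[...,2];hsv=cv2.cvtColor(s["pixels"],5*8+1)
q=manip.sense();print(q["tcp_pos"],q["tool_rot"])
near=(abs(x-.45)<.06)&(y>-.35)&(y<-.1)
for lab,lo,hi in(("blk",.042,.05),("ramp",.006,.023)):
    p=P[near&(z>lo)&(z<hi)];print(lab,len(p),p.mean(0) if len(p) else 0, cv2.minAreaRect(p[:,:2].astype(np.float32)*1000) if len(p) else 0)
cv2.imwrite("pics/w3.png",s["pixels"][...,::-1])
E
```

```text
2.8 [ 0.4555 -0.2774  0.1433] [ 0.7261  0.6876 -0.0001  0.0015] 0.9698026100945681
[ 0.4564 -0.2779  0.1433] [0.7259 0.6878 0.     0.002 ]
blk 2328 [ 0.4498 -0.2783  0.0438] ((449.8462829589844, -278.9834899902344), (39.3803825378418, 33.73506546020508), 86.45874786376953)
ramp 5427 [ 0.4533 -0.2154  0.0142] ((453.41326904296875, -213.667724609375), (94.9140625, 34.01960372924805), 86.73644256591797)
```

View pics/w3.png

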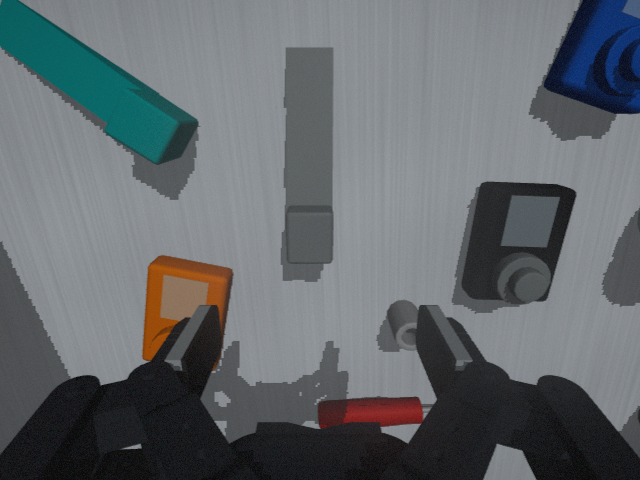

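The wedge's tip points up in the picture at (310,48), and its block is at (310,235), aligned with the tool. The orange gauge's corner at (230,265) is near the finger path, so I'll descend with the fingers partly open.

apply_moves --claw '[0.4, 0.4, 0.4, 0.4, 0.4]' --travel '[[-0.002, -0.008, 0.02], [-0.002, -0.008, 0.07], [-0.002, -0.008, 0.12], [-0.002, -0.008, 0.155], [-0.002, -0.008, 0.169]]' --turn '[[0, 0, 0], [0, 0, 0], [0, 0, 0], [0, 0, 0], [0, 0, 0]]'

```text
t: 3.27
tcp_pos: [0.4486, -0.2771, 0.0037]
tool_rot: [0.726, 0.688, -0.0, -0.002]
force: [0.2, -0.2, 0.0]
finger_gap: 0.701
gripper_force: 0.0
```

apply_moves --claw '[0.4, -1, -1, -1, -1]' --newtons 40 --travel '[[0, 0, 0], [0, 0, 0], [0, 0, 0], [0, 0, 0], [0, 0, 0]]' --turn '[[0, 0, 0], [0, 0, 0], [0, 0, 0], [0, 0, 0], [0, 0, 0]]'

```text
t: 3.68
tcp_pos: [0.4492, -0.2781, 0.0094]
tool_rot: [0.726, 0.688, 0.0, 0.002]
force: [0.2, -0.1, -0.4]
finger_gap: 0.392
gripper_force: 40.1
```

```bash
python3 - <<'E'
from station import manip
q=manip.sense();print(q)
E
```

```text
{'t': 3.6833, 'q': array([-7.65896534e-01,  7.63010565e-01,  1.82440186e+00, -4.41495072e-05,
        5.50596876e-01, -7.12628414e-01]), 'qd': array([-0.00084122,  0.00362557,  0.00874589, -0.00108361, -0.00196635,
       -0.00164298]), 'tau': array([-1.00211611e-03, -4.25220108e+01, -6.24982283e+00,  6.62428007e-03,
       -4.74673463e-03, -1.31837641e-05]), 'tcp_pos': array([ 0.44923922, -0.27805611,  0.0093642 ]), 'tool_rot': array([7.25672798e-01, 6.88037629e-01, 7.10600974e-05, 1.79030363e-03]), 'force': array([ 0.1854845 , -0.05455674, -0.40893913]), 'ft_torque': array([-0.0540922 , -0.02265662, -0.02391322]), 'gripper_force': 40.14359414577484, 'finger_gap': 0.3919107218558626}
```

apply_moves --claw '[-1, -1, -1, -1, -1]' --travel '[[0, 0, -0.03], [0.03, 0.025, -0.04], [0.07, 0.055, -0.04], [0.11, 0.085, -0.04], [0.154, 0.112, -0.04]]' --turn '[[0, 0, 0], [0, 0, 0.015], [0, 0, 0.03], [0, 0, 0.045], [0, 0, 0.056]]'

```text
t: 4.1
tcp_pos: [0.5464, -0.159, 0.0415]
tool_rot: [0.785, 0.62, 0.001, 0.002]
force: [1.1, -0.2, -0.1]
finger_gap: 0.393
gripper_force: 40.2
```

apply_moves --claw '[-1, -1, -1]' --travel '[[0, 0, 0], [0, 0, 0], [0, 0, 0]]' --turn '[[0, 0, 0], [0, 0, 0], [0, 0, 0]]'

```text
t: 4.35
tcp_pos: [0.5443, -0.1587, 0.0405]
tool_rot: [0.783, 0.622, 0.0, 0.0]
force: [-1.3, -1.2, -0.3]
finger_gap: 0.387
gripper_force: 40.2
```

```bash
python3 - <<'E'
from station import manip
from h import *
np.set_printoptions(precision=4,suppress=True)
for n in("wrist","side","scene"):
    s=manip.snapshot(n);np.savez(n+"4.npz",**s)
q=manip.sense();print(q["t"],q["tcp_pos"],q["tool_rot"],q["force"])
s=load("wrist4.npz");cv2.imwrite("pics/w4.png",s["pixels"][...,::-1]);print(-s["R"].T@s["t"])
print(proj(s,[[.5905,.035,.018],[.5195,.052,.018],[.6625,.0175,.018]]))
E
```

```text
4.5 [ 0.5435 -0.1602  0.04  ] [ 0.7839  0.6208 -0.0001  0.    ] [ 0.0205 -0.757  -1.6785]
[ 0.5637 -0.0767  0.182 ]
[[ 320.5748 -256.9281]
 [  98.5896 -259.2344]
 [ 544.9226 -253.5254]]
```

View pics/w4.png

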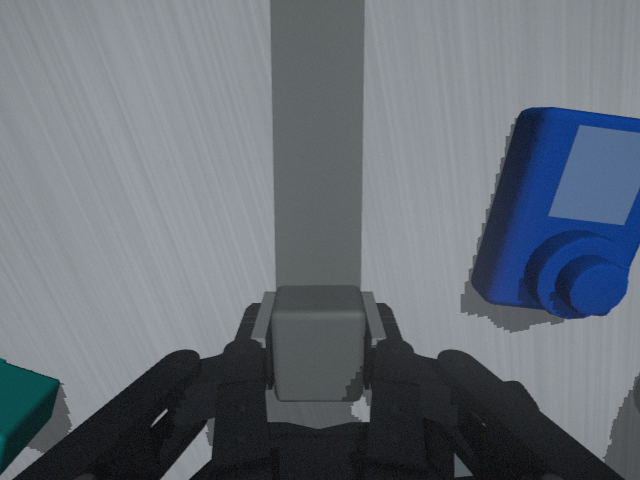

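The wedge sits squarely in the grip, with its block at (318,345) and its ramp straight ahead. I'll lower it to the trestle and slide it toward the opening, stopping short of contact.

apply_moves --claw '[-1, -1, -1, -1, -1]' --travel '[[0, 0, 0.015], [0, 0, 0.028], [0, 0, 0.034], [0, 0, 0.0375], [0, 0, 0.0375]]' --turn '[[0, 0, 0], [0, 0, 0], [0, 0, 0], [0, 0, 0], [0, 0, 0]]'

```text
t: 4.92
tcp_pos: [0.5433, -0.1591, 0.0093]
tool_rot: [0.784, 0.621, -0.001, -0.001]
force: [-1.1, -0.2, 1.1]
finger_gap: 0.39
gripper_force: 40.2
```

apply_moves --claw '[-1, -1, -1, -1, -1]' --travel '[[0.03, 0, 0], [0.06, 0, 0], [0.09, 0, 0], [0.11, 0, 0], [0.115, 0, 0]]' --turn '[[0, 0, 0], [0, 0, 0], [0, 0, 0], [0, 0, 0], [0, 0, 0]]'

```text
t: 5.33
tcp_pos: [0.5651, -0.0672, 0.0093]
tool_rot: [0.783, 0.623, -0.0, -0.0]
force: [-0.1, -0.2, 0.5]
finger_gap: 0.392
gripper_force: 40.3
```

```bash
python3 - <<'E'
from station import manip
from h import *
np.set_printoptions(precision=4,suppress=True)
for n in("wrist","side","scene"):
    s=manip.snapshot(n);np.savez(n+"5.npz",**s)
q=manip.sense();print(q["t"],q["tcp_pos"],q["tool_rot"],q["force"])
a=load("wrist5.npz")["pixels"];b=load("side5.npz")["pixels"][160:280,250:410];c=load("scene5.npz")["pixels"][230:410,240:480]
a,b,c=[cv2.resize(i,(400,300),interpolation=2) for i in(a,b,c)]
cv2.imwrite("pics/d5.png",np.vstack([np.hstack([a,b]),np.hstack([c,c*0])])[...,::-1])
s=load("wrist5.npz");print(proj(s,[[.5905,.035,.018],[.5195,.052,.018],[.6625,.0175,.018]]))
E
```

```text
5.4833 [ 0.5649 -0.0695  0.0093] [ 0.7832  0.6218 -0.0003 -0.0002] [ 0.7451 -0.0873 -0.5275]
[[322.0109  45.2082]
 [102.5654  43.3021]
 [544.1512  47.9884]]
```

View pics/d5.png

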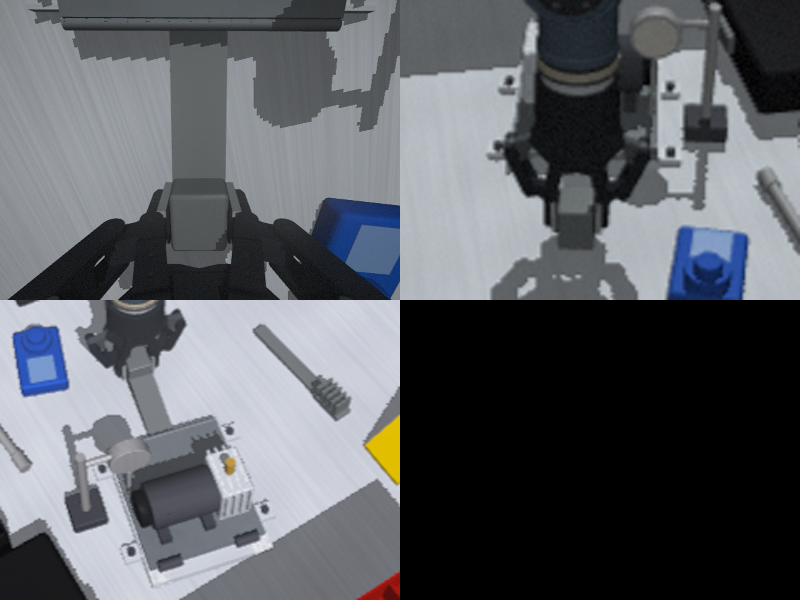

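The wrist view shows the wedge tip entering midway under the plate edge. The edge runs from (62,24) to (343,24), centred at about 202 and square to the wedge, so I'll push in slowly.

apply_moves --claw '[-1, -1, -1, -1, -1]' --travel '[[0.015, 0, 0], [0.03, 0, 0], [0.04, 0, 0], [0.045, 0, 0], [0.05, 0, 0]]' --turn '[[0, 0, 0], [0, 0, 0], [0, 0, 0], [0, 0, 0], [0, 0, 0]]'

```text
t: 5.9
tcp_pos: [0.5739, -0.0306, 0.0094]
tool_rot: [0.783, 0.622, -0.001, 0.0]
force: [-0.8, -5.3, -2.8]
finger_gap: 0.396
gripper_force: 40.3
```

```bash
cat >lift.py <<'E'
from station import manip
from h import *
import sys
np.set_printoptions(precision=4,suppress=True)
k=sys.argv[1]
for n in("wrist","scene"):np.savez(n+k+".npz",**manip.snapshot(n))
q=manip.sense();p=q["tcp_pos"];d=p[:2]-[.5905,.035];f=np.array([.2292,.9734])
print(q["t"],p,"frame xy",d@f,d@[-f[1],f[0]],q["tool_rot"],q["force"],q["gripper_force"])
for n in("wrist5","wrist"+k,"scene0","scene"+k):
    s=load(n+".npz");P=cloud(s);D=P[...,:2]-[.5905,.035];X=D@f;Y=D@[-f[1],f[0]]
    for a,b in((.003,.015),(.015,.03),(.03,.05)):
        m=(X>a)&(X<b)&(abs(Y)<.06)&(P[...,2]<.05)&(P[...,2]>.01)
        if m.sum()>10:print(n,a,b,m.sum(),np.median(P[m][:,2]).round(5))
E
python3 lift.py 6
```

```text
6.0 [ 0.574  -0.0298  0.0094] frame xy -0.06689565313076899 0.0012237964489918134 [ 0.7831  0.6218 -0.0003 -0.0003] [-0.013  -0.1245 -4.6223] 40.166088938713074
wrist5 0.003 0.015 13197 0.01677
wrist6 0.003 0.015 11635 0.01863
wrist6 0.015 0.03 16147 0.01858
wrist6 0.03 0.05 24748 0.01837
scene0 0.003 0.015 175 0.01705
scene0 0.015 0.03 226 0.0171
scene0 0.03 0.05 367 0.01739
scene6 0.003 0.015 187 0.01925
scene6 0.015 0.03 232 0.01887
scene6 0.03 0.05 375 0.01892
```

apply_moves --claw '[-1, -1, -1, -1, -1]' --travel '[[0.005, 0, 0], [0.01, 0, 0], [0.014, 0, 0], [0.0175, 0, 0], [0.0175, 0, 0]]' --turn '[[0, 0, 0], [0, 0, 0], [0, 0, 0], [0, 0, 0], [0, 0, 0]]'

```text
t: 6.42
tcp_pos: [0.5773, -0.016, 0.0096]
tool_rot: [0.783, 0.622, -0.0, -0.0]
force: [-0.6, -1.6, -6.4]
finger_gap: 0.394
gripper_force: 40.2
```

apply_moves --claw '[-1, -1, -1]' --travel '[[0, 0, 0], [0, 0, 0], [0, 0, 0]]' --turn '[[0, 0, 0], [0, 0, 0], [0, 0, 0]]'

```text
t: 6.67
tcp_pos: [0.5773, -0.0161, 0.0097]
tool_rot: [0.784, 0.621, 0.0, -0.0]
force: [0.1, 1.4, -4.9]
finger_gap: 0.392
gripper_force: 40.2
```

```bash
python3 lift.py 7
```

```text
6.7667 [ 0.5772 -0.0161  0.0097] frame xy -0.05282704087642885 0.001195805655889292 [ 0.7835  0.6214  0.0001 -0.0004] [ 0.05    1.0782 -4.9597] 40.175798535346985
wrist5 0.003 0.015 13197 0.01677
wrist7 0.003 0.015 10875 0.02186
wrist7 0.015 0.03 15028 0.02154
wrist7 0.03 0.05 22576 0.021
scene0 0.003 0.015 175 0.01705
scene0 0.015 0.03 226 0.0171
scene0 0.03 0.05 367 0.01739
scene7 0.003 0.015 195 0.02227
scene7 0.015 0.03 235 0.02204
scene7 0.03 0.05 367 0.02122
```

```bash
python3 -c "
from station import manip
print(manip.sign_off())"
```

```text
the job is handed in; nothing more can be done
None
```

The job is handed in, though no verdict came back: I pressed the zero button to its stop and released it, then slid the grey wedge under the plate edge, which now sits about 5 mm up by camera depth, with the gripper still holding the wedge.

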